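# Weigh a drone-reed blank by feel, then lane and tally it

## Robot

A 6-joint arm with a two-finger parallel gripper is mounted at the origin on the work surface. World frame = base frame: x ahead of the robot, y to its left, z up, the work surface at z = 0. Lengths are in m, angles in degrees, forces in N, time in s.
With the tool pointing down it reaches from about 0.3 to 0.75 m from the base axis. Payload 8.5 kg.
Tool frame: the origin (TCP) lies at the very end of the fingers, on their centre line; the grasp point (between the pads) lies 19 mm behind it; z points along the fingers, y is the direction in which the jaws open and shut (so a half turn about z gives the same grasp; the last joint's range is limited). The gripper opens to 85 mm and grips with 20 to 120 N. Pads are 22 mm wide; open, the fingers measure 114 mm over their backs; the gripper's body (76 mm by 85 mm) begins 54 mm behind the grasp point. The pads swing forward as they close: fully open they stand 13 mm farther back than shut.
Start: joints at [55.961, 21.807, 74.336, -0, 83.858, -12.336], TCP at [0.203, 0.511, 0.231] pointing down, gripper open.
Joint ranges: [-178.18, 178.18], [-50.72, 133.34], [12.68, 142.11], [-81.47, 261.47], [9.98, 163.14], [-165.26, 165.26]. Speed limits (degrees/s): [136.94, 136.94, 180, 180, 180, 180].

## Interface

Orientations are given as a 3x3 rotation matrix whose columns are the frame's x, y, z axes.
In Python, from rig import observe, get_image, calibration, close_job gives the robot as it stands.
- The arm moves only by the tool servo_tool, never from a script. Its argument "commands" is a list of rows, each an object with "delta_rot": the turn, a rotation vector about the world's x, y, z in units of 6 degrees (1.0 is 6 degrees), a list of three; "travel": the shift along the world's x, y, z in units of 30 mm (1.0 is 30 mm), a list of three; "fingers": the closure in counts, from 0 (fully open) to 255 (shut). A call has 1 to 8 rows; each row shifts and turns the pose as measured when the row begins; what a row does not reach is not made up. A row lasts 1/10 s, in which the tool goes at most 50 mm and 8.59 degrees, less where a joint would pass 70% of its speed; a pose out of reach is approached as far as the arm can. A call is refused whole if a number of a shift passes 1 or a number of a turn 1, either way. A call with a gripper value outside its range is refused whole. The fingers move at their own pace and stop on an object; "squeeze" is the grip in N (left out, the last holds). Time passes only in rows, so rows that do not move let the fingers close. It gives the time, the measured TCP pose, the force and the opening at its end, in the units of the state.
- observe(): the state, without advancing time (a new reading comes with each control period).
- get_image(name): name is "side" or "top"; returns the picture (420x560x3 uint8, red, green, blue); there is no depth.
- calibration(name): a dict with "camera_matrix" (3x3 intrinsics, pixels), "distortion" ([k1, k2, p1, p2, k3] as OpenCV has them; the pictures are not rectified), "position" and "rotation" of the camera in the world. Camera axes: x right, y down, z forward; pixel columns grow to the right and rows downward; lengths in m; the calibration is good to about 2 mm. A picture is of the moment at which its call begins. calibration takes no time and is no camera call.
- close_job(): hands the job in, once; it reports no verdict.
The state is a dict: "time_s": time; "q": joint angles; "qvel": joint speeds; "joint_efforts": joint torques, N m; "position": TCP position; "tool_rot": TCP orientation; "ft_force": force on the tool from outside, world axes, zero at the start; "wrist_torque": the same for the moment, N m; "grip_width": finger opening in m.
Only numpy, scipy, OpenCV 4.12 (cv2) and the standard library are available. Lean on these libraries where they do the work, as an engineer would, in place of code of your own. Each camera call takes 0.05 s, during which the arm holds its last target.

## Task

Lift the black drone-reed blank that stands on the round cork pad just clear of the cork (a centimetre or two) and hold it still there for a second to feel whether it is brass-cored (heavy) or hollow (light). Stand it in the near end of the red-marked lane if it is heavy or the white-marked lane if it is light, slide it upright along the lane, feeling for the tally plunger, push the plunger in with it by about a centimetre, well short of its hard stop, and leave the blank standing in that lane. Leave the other lane's plunger, the look-alike blank on the walnut coaster and everything else as they are.

Things in the scene. Friction and masses are not known exactly. Their poses are not given: they have to be found in the camera images.
- blank_p_center (a point): One of two look-alike upright black resin cylinders, 28 mm across, 80 mm tall. This point is its centre, 40 mm above its foot; z is its axis. One is brass-cored (heavy, 320 g, within 15 %), the other hollow (light, 60 g, within 15 %); nothing to see tells which, and either may be the one on the cork pad.
- blank_q_center (a point): One of two look-alike upright black resin cylinders, 28 mm across, 80 mm tall. This point is its centre, 40 mm above its foot; z is its axis. One is brass-cored (heavy, 320 g, within 15 %), the other hollow (light, 60 g, within 15 %); nothing to see tells which, and either may be the one on the cork pad.
- pad: Fixed round cork pad, 80 mm across, 6 mm thick, on which the blank to be sorted stands (within about 10 mm of its centre). Origin at the centre of its underside, on the table.
- lane_heavy: Lane for heavy blanks: fixed walnut trough with red lines on its wall tops and a red patch on the floor of its near end. 240 mm long (x), 54 mm wide; origin at the centre of its underside. x runs along the lane from its open near end (x -120 mm) to the tally unit at the far end; z up. Floor 10 mm above the table, walls 15 mm higher, 34 mm apart inside.
- lane_light: Lane for light blanks: fixed walnut trough with white lines on its wall tops and a white patch on the floor of its near end. 240 mm long (x), 54 mm wide; origin at the centre of its underside. x runs along the lane from its open near end (x -120 mm) to the tally unit at the far end; z up. Floor 10 mm above the table, walls 15 mm higher, 34 mm apart inside.
- entry_heavy (a point): Point on the heavy lane's floor, 80 mm nearer than the lane's middle: let the blank down here. The grey tally unit (46 mm high above the floor, fits between the walls) stands in the lane at a place that differs each time: its plunger's face is 80 to 130 mm beyond this point along the lane's x. That is not measured: see it or feel for it.
- entry_light (a point): Point on the light lane's floor, 80 mm nearer than the lane's middle: let the blank down here. The grey tally unit (46 mm high above the floor, fits between the walls) stands in the lane at a place that differs each time: its plunger's face is 80 to 130 mm beyond this point along the lane's x. That is not measured: see it or feel for it.
- tally_heavy (a joint): Tally plunger of the heavy lane's tally unit: red round face 18 mm across, 30 mm above the lane floor, facing the near end. Value: how far it is pushed in (m), 0 when out, as at the start. It slides with a steady drag of about 4 N and stays where it is left (no spring). Counts from 6 mm, over-driven beyond 17 mm, hard stop at 22 mm.
- tally_light (a joint): Tally plunger of the light lane's tally unit: white round face 18 mm across, 30 mm above the lane floor, facing the near end. Value: how far it is pushed in (m), 0 when out, as at the start. It slides with a steady drag of about 4 N and stays where it is left (no spring). Counts from 6 mm, over-driven beyond 17 mm, hard stop at 22 mm.
- coaster: Fixed square walnut coaster 70 x 70 x 6 mm carrying the other blank, which is to be left alone. Origin at the centre of its underside.
- ferrule: Bystander: loose cream horn ferrule, a ring 28 mm across, 22 mm high; origin at the centre of its underside.
- hone: Bystander: loose round granite hone, 90 mm across, 20 mm high; origin at the centre of its underside.
- calliper: Bystander: heavy steel calliper lying flat, 170 mm long along its x, about 70 mm wide, 9 mm high; origin under the middle of its beam.
- drone_reed: Bystander: short black finished drone reed lying down, 63 mm long along its x, 12 mm thick; origin under its middle.
- wax_jar: Bystander: loose amber jar of wax with a brass cap, 54 mm across, 60 mm high; origin at the centre of its underside.
There are look-alikes about, which are no part of the job. What is shaped like the lane_heavy but purple is not meant.

How it is judged:
By the outcome, as a careful person would: the job done as asked, in the order asked, and still so for the second after the job is handed in, with the robot touching nothing.
It also fails if it takes over 45 s, if anything falls off the work surface, if the arm or the gripper's body presses on something with over 40 N, if the wrist force passes 120 N, or if a joint passes its speed limit or range.

## Working session

There is one attempt and no reset: what is moved stays moved. The work goes in short steps, Python scripts to look and compute and a tool call to move; the robot and the scene stay as the last step left them, time stands still between calls to the robot, and variables do not carry over. Pictures are saved under pics/ and viewed, and the job is handed in when it is done.

Besides the shell and the picture viewer there is one more tool, called after "Emit:" by a JSON object that holds its "method" and its "body". servo_tool: Moves the arm, as the interface text tells. Its arguments: {"type":"object","properties":{"commands":{"type":"array","items":{"type":"object","properties":{"delta_rot":{"type":"array","items":{"type":"number"}},"travel":{"type":"array","items":{"type":"number"}},"fingers":{"type":"number"}}}},"squeeze":{"type":"number"}},"required":["commands"]}

```bash
mkdir -p pics; python3 - <<'E'
from rig import *
import cv2
for n in("side","top"):
    im=get_image(n); cv2.imwrite(f"pics/{n}0.png",im[:,:,::-1])
    c=calibration(n); print(n,c)
print(observe())
E
```

```text
side {'camera_matrix': array([[462.05618944,   0.        , 281.75865528],
       [  0.        , 462.05618944, 208.246755  ],
       [  0.        ,   0.        ,   1.        ]]), 'distortion': array([-0.15287902,  0.        ,  0.        ,  0.        ,  0.        ]), 'position': array([ 0.05072052, -1.00720753,  0.93883064]), 'rotation': array([[ 0.92320028, -0.24005616,  0.3001238 ],
       [-0.38428854, -0.58647526,  0.71300006],
       [ 0.00485513, -0.77357599, -0.63368495]])}
top {'camera_matrix': array([[410.79664941,   0.        , 279.69039946],
       [  0.        , 410.79664941, 202.79202672],
       [  0.        ,   0.        ,   1.        ]]), 'distortion': array([-0.04169639,  0.        ,  0.        ,  0.        ,  0.        ]), 'position': array([ 0.38497473, -0.02864183,  1.01069108]), 'rotation': array([[-0.01352672, -0.99668082,  0.08027689],
       [-0.99956841,  0.01557224,  0.02490967],
       [-0.02607708, -0.07990529, -0.9964613 ]])}
{'time_s': 0.1, 'q': array([ 5.59608101e+01,  2.18378561e+01,  7.43772610e+01, -7.68668322e-05,
        8.38574472e+01, -1.23352104e+01]), 'qvel': array([ 0.00390689, -0.00599605, -0.110583  ,  0.05829082, -0.0699476 ,
       -0.02798119]), 'joint_efforts': array([ 3.93243274e-03, -4.49216080e+01, -2.31660104e+01, -1.13249901e-04,
        3.67125176e-03, -2.06178242e-05]), 'position': array([0.20325358, 0.51080252, 0.23078525]), 'tool_rot': array([[-9.29106847e-01,  3.69810717e-01, -7.07822926e-04],
       [ 3.69811297e-01,  9.29106292e-01, -1.05022687e-03],
       [ 2.69257584e-04, -1.23753389e-03, -9.99999198e-01]]), 'ft_force': array([-0.48549314,  0.36319949, -0.46852282]), 'wrist_torque': array([-0.00217138,  0.00248431,  0.02328076]), 'grip_width': 0.08514372323784479}
```

View pics/side0.png

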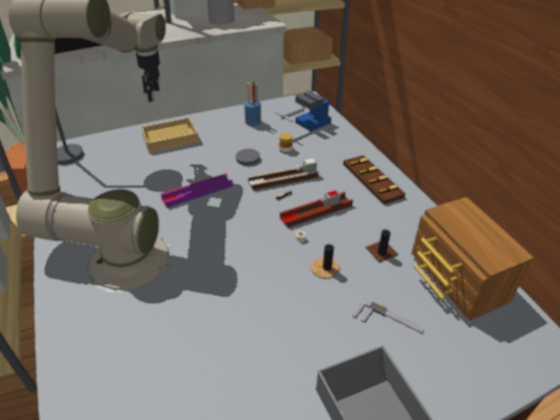

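View pics/top0.png

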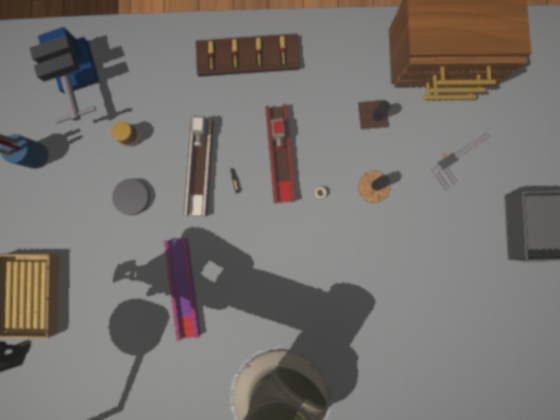

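The side view shows the blank on the round cork pad at (328,258) and its look-alike on the square coaster at (384,243). There are three troughs in the top view: red (281,154), white (199,167) and purple (182,288). The purple one is the decoy, even though it has a red patch. Next I'll enlarge.

```bash
python3 - <<'E'
import cv2
t=cv2.imread("pics/top0.png"); s=cv2.imread("pics/side0.png")
cv2.imwrite("pics/c1.png",cv2.resize(t[95:220,180:300],None,fx=4.8,fy=4.8,interpolation=cv2.INTER_CUBIC))
cv2.imwrite("pics/c2.png",cv2.resize(t[90:215,305:405],None,fx=4.8,fy=4.8,interpolation=cv2.INTER_CUBIC))
cv2.imwrite("pics/c3.png",cv2.resize(s[150:285,240:405],None,fx=4.4,fy=4.4,interpolation=cv2.INTER_CUBIC))
E
```

```text
(no output)
```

View pics/c1.png

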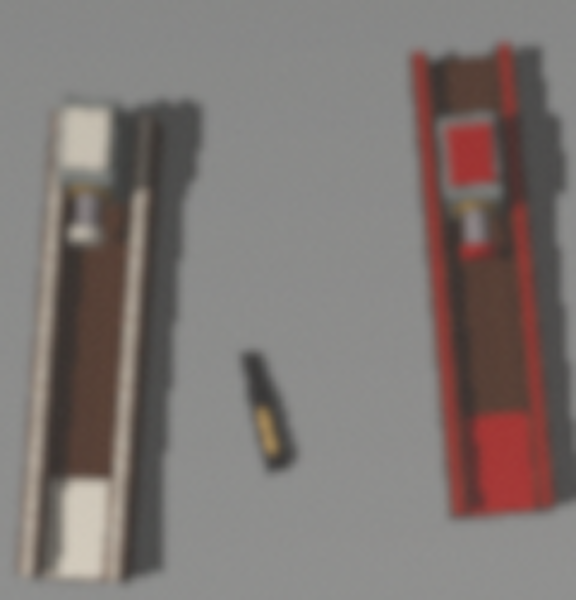

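View pics/c2.png

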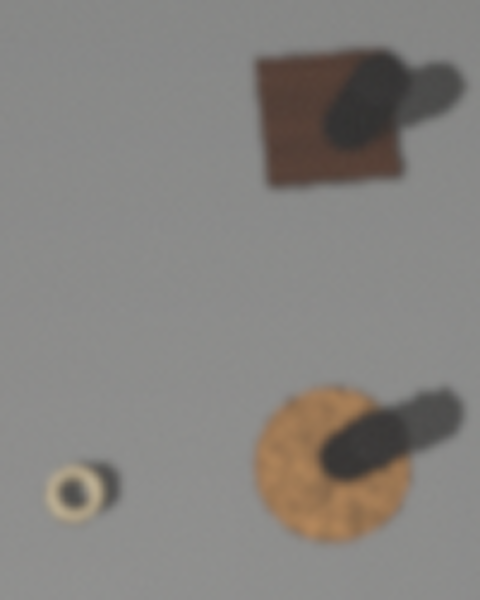

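View pics/c3.png

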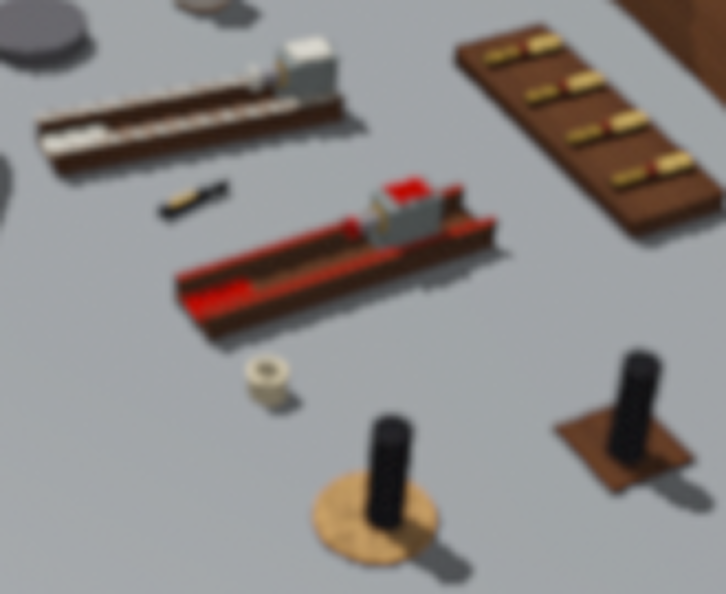

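```bash
cat > h.py <<'E'
import numpy as np, cv2
from rig import *
def ray(n,uv,z):
    c=calibration(n); p=cv2.undistortPoints(np.array([[uv]],float),c["camera_matrix"],c["distortion"])[0,0]
    d=c["rotation"]@np.array([p[0],p[1],1]); o=c["position"]; return o+d*(z-o[2])/d[2]
def pix(n,P):
    c=calibration(n);R=c["rotation"].T
    return cv2.projectPoints(np.array(P,float).reshape(-1,3),cv2.Rodrigues(R)[0],-R@c["position"],c["camera_matrix"],c["distortion"])[0].reshape(-1,2)
E
python3 - <<'E'
from h import *
np.set_printoptions(precision=4,suppress=True)
def t1(u,v,z): return ray("top",(180+(u+.5)/4.8-.5,95+(v+.5)/4.8-.5),z)[:2]
def t2(u,v,z): return ray("top",(305+(u+.5)/4.8-.5,90+(v+.5)/4.8-.5),z)[:2]
def s3(u,v,z): return ray("side",(240+(u+.5)/4.4-.5,150+(v+.5)/4.4-.5),z)[:2]
for nm,c in {"white":[(22,578),(128,578),(158,112),(55,108)],"red":[(450,517),(553,508),(510,44),(412,55)]}.items():
    P=np.array([t1(*p,.025) for p in c]); n=(P[0]+P[1])/2; f=(P[2]+P[3])/2
    print(nm,P.tolist(),"c",P.mean(0),"len",np.linalg.norm(f-n),"w",np.linalg.norm(P[0]-P[1]),np.linalg.norm(P[2]-P[3]),"yaw",np.degrees(np.arctan2(*(f-n)[::-1])))
print("plw",t1(82,243,.04),"plr",t1(476,257,.04))
# side near corners
print("red side near L,R", s3(177,278,.025),s3(207,318,.025),"far",s3(460,188,.025),s3(494,222,.025))
print("white side near", s3(38,122,.025),s3(52,155,.025),"far R",s3(340,98,.025))
print("pad",t2(333,465,.006),s3(376,518,.006))
print("blank top",s3(393,430,.086),"foot",s3(386,515,.006),"top-foot",t2(349,452,.006),"top-top",t2(384,436,.086))
print("other", s3(641,363,.086),"ferrule",t2(76,492,.022))
E
```

```text
white [[0.43828266261688353, 0.22780879382185518], [0.4375097724828848, 0.1738819065322905], [0.6769256708700621, 0.15887259147385788], [0.6803461703672449, 0.21231725631551002]] c [0.5583 0.1932] len 0.24122226293489943 w 0.05393242560742698 0.053554010277912484 yaw -3.6247408526922
red [[0.46578138536212554, 0.011251567816900128], [0.46949994740518314, -0.040483886584634476], [0.7085574816670199, -0.02247875981688972], [0.7038776413153949, 0.02787143952381367]] c [ 0.5869 -0.006 ] len 0.23920421716391813 w 0.051868920808142274 0.05056721743743932 yaw 4.150433419897043
plw [0.6059 0.1944] plr [ 0.5947 -0.0039]
red side near L,R [0.4695 0.0028] [ 0.4723 -0.0445] far [0.704  0.0195] [ 0.7075 -0.026 ]
white side near [0.4418 0.2174] [0.4373 0.1728] far R [0.6724 0.1583]
pad [ 0.5024 -0.2354] [ 0.5043 -0.2412]
blank top [ 0.5075 -0.2458] foot [ 0.5113 -0.2413] top-foot [ 0.509  -0.2438] top-top [ 0.5064 -0.2434]
other [ 0.6796 -0.2523] ferrule [ 0.489  -0.1027]
```

Emit:
{"method": "servo_tool", "body": {"commands": [{"travel":[0.4,-1,0],"delta_rot":[0,0,0.5],"fingers":0},{"travel":[0.4,-1,0],"delta_rot":[0,0,0.5],"fingers":0},{"travel":[0.4,-1,0],"delta_rot":[0,0,0.5],"fingers":0},{"travel":[0.4,-1,0],"delta_rot":[0,0,0.5],"fingers":0},{"travel":[0.4,-1,0],"delta_rot":[0,0,0.5],"fingers":0},{"travel":[0.4,-1,0],"delta_rot":[0,0,0.5],"fingers":0},{"travel":[0.4,-1,0],"delta_rot":[0,0,0.5],"fingers":0},{"travel":[0.4,-1,0],"delta_rot":[0,0,0.1],"fingers":0}], "squeeze": 40}}

```text
time_s: 0.9
position: [0.2989, 0.2637, 0.2277]
tool_rot: [[-1.0, -0.021, -0.004], [-0.021, 1.0, -0.005], [0.004, -0.005, -1.0]]
ft_force: [0.8, 0.4, 0.5]
grip_width: 0.0854
```

Emit:
{"method": "servo_tool", "body": {"commands": [{"travel":[0.4,-1,0]},{"travel":[0.4,-1,0]},{"travel":[0.4,-1,0]},{"travel":[0.4,-1,0]},{"travel":[0.4,-1,0]},{"travel":[0.4,-1,0]},{"travel":[0.4,-1,0]},{"travel":[0.4,-1,0]}]}}

```text
validation failed for argument at $.co...
```

Emit:
{"method": "servo_tool", "body": {"commands": [{"travel":[0.4,-1,0]},{"travel":[0.4,-1,0]},{"travel":[0.4,-1,0]},{"travel":[0.4,-1,0]},{"travel":[0.4,-1,0]},{"travel":[0.4,-0.8,0]},{"travel":[0.4,-0.6,0]},{"travel":[0.2,-0.2,0]}]}}

```text
validation failed for argument at $.co...
```

Emit:
{"method": "servo_tool", "body": {"commands": [{"travel":[0.4,-1,0],"delta_rot":[0,0,0],"fingers":0},{"travel":[0.4,-1,0],"delta_rot":[0,0,0],"fingers":0},{"travel":[0.4,-1,0],"delta_rot":[0,0,0],"fingers":0},{"travel":[0.4,-1,0],"delta_rot":[0,0,0],"fingers":0},{"travel":[0.4,-1,0],"delta_rot":[0,0,0],"fingers":0},{"travel":[0.4,-1,0],"delta_rot":[0,0,0],"fingers":0},{"travel":[0.4,-1,0],"delta_rot":[0,0,0],"fingers":0},{"travel":[0.4,-1,0],"delta_rot":[0,0,0],"fingers":0}]}}

```text
time_s: 1.7
position: [0.3957, 0.013, 0.2268]
tool_rot: [[-1.0, -0.021, -0.006], [-0.021, 1.0, -0.005], [0.006, -0.005, -1.0]]
ft_force: [-0.1, 0.4, 0.3]
grip_width: 0.0853
```

Emit:
{"method": "servo_tool", "body": {"commands": [{"travel":[0.4,-1,0],"delta_rot":[0,0,0],"fingers":0},{"travel":[0.4,-1,0],"delta_rot":[0,0,0],"fingers":0},{"travel":[0.4,-1,0],"delta_rot":[0,0,0],"fingers":0},{"travel":[0.4,-1,0],"delta_rot":[0,0,0],"fingers":0},{"travel":[0.4,-1,0],"delta_rot":[0,0,0],"fingers":0},{"travel":[0.4,-1,0],"delta_rot":[0,0,0],"fingers":0},{"travel":[0.4,-0.6,0],"delta_rot":[0,0,0],"fingers":0},{"travel":[0,0,0],"delta_rot":[0,0,0],"fingers":0}]}}

```text
time_s: 2.5
position: [0.4814, -0.1971, 0.2242]
tool_rot: [[-1.0, -0.016, -0.01], [-0.016, 1.0, -0.003], [0.01, -0.002, -1.0]]
ft_force: [0.3, -0.0, -1.2]
grip_width: 0.0856
```

Emit:
{"method": "servo_tool", "body": {"commands": [{"travel":[0.45,-0.8,0],"delta_rot":[0,-0.1,0],"fingers":0},{"travel":[0.4,-0.7,0],"delta_rot":[0,0,0],"fingers":0},{"travel":[0,0,0],"delta_rot":[0,0,0],"fingers":0},{"travel":[0,0,0],"delta_rot":[0,0,0],"fingers":0}]}}

```text
time_s: 2.9
position: [0.5059, -0.2402, 0.223]
tool_rot: [[-1.0, -0.017, -0.003], [-0.017, 1.0, 0.001], [0.003, 0.001, -1.0]]
ft_force: [0.1, 0.5, -0.3]
grip_width: 0.0855
```

Emit:
{"method": "servo_tool", "body": {"commands": [{"travel":[0.07,-0.12,-0.8],"delta_rot":[0,0,0],"fingers":0},{"travel":[0,0,-0.8],"delta_rot":[0,0,0],"fingers":0},{"travel":[0,0,-0.8],"delta_rot":[0,0,0],"fingers":0},{"travel":[0,0,-0.8],"delta_rot":[0,0,0],"fingers":0},{"travel":[0,0,-0.4],"delta_rot":[0,0,0],"fingers":0},{"travel":[0,0,0],"delta_rot":[0,0,0],"fingers":0}]}}

```text
time_s: 3.5
position: [0.5049, -0.2357, 0.1134]
tool_rot: [[-1.0, -0.022, -0.003], [-0.022, 1.0, 0.001], [0.002, 0.001, -1.0]]
ft_force: [-0.6, -0.3, 0.4]
grip_width: 0.0853
```

```bash
python3 - <<'E'
from h import *
a=get_image("side")[:,:,::-1]
print(pix("side",[observe()["position"]]))
cv2.imwrite("pics/s1.png",cv2.resize(a[170:300,250:420],None,fx=4.4,fy=4.4,interpolation=cv2.INTER_CUBIC))
E
```

```text
[[327.24060256 237.3710428 ]]
```

View pics/s1.png

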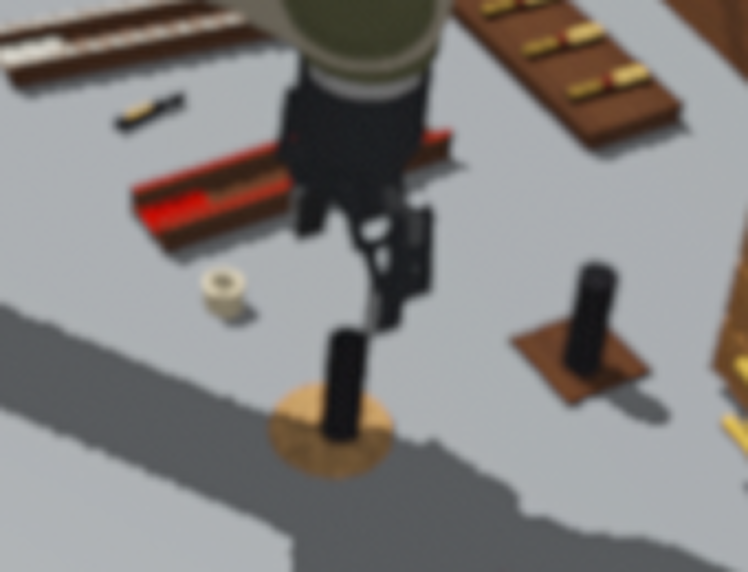

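Emit:
{"method": "servo_tool", "body": {"commands": [{"travel":[0.1,-0.3,-0.1],"delta_rot":[0,0,0],"fingers":0},{"travel":[0,0,0],"delta_rot":[0,0,0],"fingers":0},{"travel":[0,-0.05,-0.5],"delta_rot":[0,0,0],"fingers":0},{"travel":[0,-0.04,-0.5],"delta_rot":[0,0,0],"fingers":0},{"travel":[0,-0.04,-0.5],"delta_rot":[0,0,0],"fingers":0},{"travel":[0,-0.04,-0.5],"delta_rot":[0,0,0],"fingers":0},{"travel":[0,-0.04,-0.5],"delta_rot":[0,0,0],"fingers":0},{"travel":[0,0,0],"delta_rot":[0,0,0],"fingers":0}]}}

```text
time_s: 4.35
position: [0.5111, -0.2539, 0.0407]
tool_rot: [[-1.0, -0.022, 0.009], [-0.022, 1.0, -0.008], [-0.009, -0.008, -1.0]]
ft_force: [-1.2, 0.5, 0.3]
grip_width: 0.0855
```

Emit:
{"method": "servo_tool", "body": {"commands": [{"travel":[-0.09,0.3,-0.1],"delta_rot":[0.08,0.09,0],"fingers":0},{"travel":[0,0,0],"delta_rot":[0,0,0],"fingers":0},{"travel":[0,0,0],"delta_rot":[0,0,0],"fingers":0}]}}

```text
time_s: 4.65
position: [0.5091, -0.2447, 0.0399]
tool_rot: [[-1.0, -0.022, 0.002], [-0.022, 1.0, -0.0], [-0.002, -0.001, -1.0]]
ft_force: [-0.1, -0.1, -0.1]
grip_width: 0.0856
```

Emit:
{"method": "servo_tool", "body": {"commands": [{"travel":[-0.02,0.03,-0.1],"delta_rot":[0,0,0],"fingers":60},{"travel":[0,0,0],"delta_rot":[0,0,0],"fingers":120},{"travel":[0,0,0],"delta_rot":[0,0,0],"fingers":255},{"travel":[0,0,0],"delta_rot":[0,0,0],"fingers":255},{"travel":[0,0,0],"delta_rot":[0,0,0],"fingers":255},{"travel":[0,0,0],"delta_rot":[0,0,0],"fingers":255},{"travel":[0,0,0],"delta_rot":[0,0,0],"fingers":255},{"travel":[0,0,0],"delta_rot":[0,0,0],"fingers":255}]}}

```text
time_s: 5.45
position: [0.509, -0.2438, 0.0382]
tool_rot: [[-1.0, -0.022, 0.004], [-0.022, 1.0, -0.002], [-0.004, -0.002, -1.0]]
ft_force: [0.2, 0.8, 1.1]
grip_width: 0.0274
```

```bash
python3 - <<'E'
from h import *
a=get_image("side")[:,:,::-1]
cv2.imwrite("pics/s2.png",cv2.resize(a[190:300,260:400],None,fx=5,fy=5,interpolation=cv2.INTER_CUBIC))
o=observe();print(o["position"],o["grip_width"],o["ft_force"],o["tool_rot"][:,2])
E
```

```text
[ 0.50904333 -0.24385392  0.0381601 ] 0.0269576789082045 [0.91654623 0.47976091 0.91692981] [ 0.00377907 -0.00175569 -0.99999132]
```

View pics/s2.png

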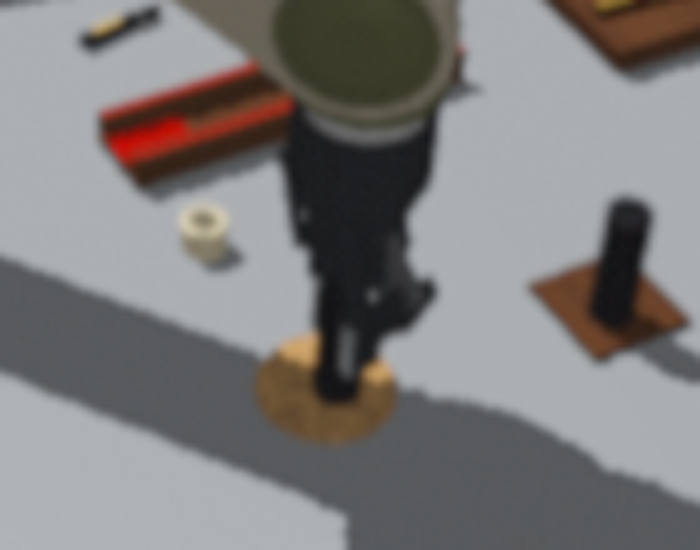

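Emit:
{"method": "servo_tool", "body": {"commands": [{"travel":[0,0,0.25],"delta_rot":[0,0,0],"fingers":255},{"travel":[0,0,0.25],"delta_rot":[0,0,0],"fingers":255},{"travel":[0,0,0],"delta_rot":[0,0,0],"fingers":255},{"travel":[0,0,0],"delta_rot":[0,0,0],"fingers":255},{"travel":[0,0,0],"delta_rot":[0,0,0],"fingers":255}]}}

```text
time_s: 6.0
position: [0.5084, -0.2436, 0.0536]
tool_rot: [[-1.0, -0.022, 0.002], [-0.022, 1.0, -0.001], [-0.002, -0.001, -1.0]]
ft_force: [-0.0, 0.9, -3.4]
grip_width: 0.0268
```

Emit:
{"method": "servo_tool", "body": {"commands": [{"travel":[0,0,0],"delta_rot":[0,0,0],"fingers":255},{"travel":[0,0,0],"delta_rot":[0,0,0],"fingers":255},{"travel":[0,0,0],"delta_rot":[0,0,0],"fingers":255}]}}

```text
time_s: 6.3
position: [0.5082, -0.2434, 0.0531]
tool_rot: [[-1.0, -0.022, 0.001], [-0.022, 1.0, -0.0], [-0.001, -0.0, -1.0]]
ft_force: [-0.7, 0.3, -4.0]
grip_width: 0.0268
```

Emit:
{"method": "servo_tool", "body": {"commands": [{"travel":[0,0,0],"delta_rot":[0,0,0],"fingers":255},{"travel":[0,0,0],"delta_rot":[0,0,0],"fingers":255},{"travel":[0,0,0],"delta_rot":[0,0,0],"fingers":255}]}}

```text
time_s: 6.6
position: [0.5081, -0.2433, 0.053]
tool_rot: [[-1.0, -0.022, 0.001], [-0.022, 1.0, 0.0], [-0.001, 0.0, -1.0]]
ft_force: [-0.4, -0.5, -3.8]
grip_width: 0.0273
```

Emit:
{"method": "servo_tool", "body": {"commands": [{"travel":[0,0,0],"delta_rot":[0,0,0],"fingers":255},{"travel":[0,0,0],"delta_rot":[0,0,0],"fingers":255},{"travel":[0,0,0],"delta_rot":[0,0,0],"fingers":255}]}}

```text
time_s: 6.9
position: [0.5081, -0.2433, 0.053]
tool_rot: [[-1.0, -0.022, 0.001], [-0.022, 1.0, 0.0], [-0.001, 0.0, -1.0]]
ft_force: [0.2, -0.4, -3.1]
grip_width: 0.0267
```

Emit:
{"method": "servo_tool", "body": {"commands": [{"travel":[0,0,0],"delta_rot":[0,0,0],"fingers":255},{"travel":[0,0,0],"delta_rot":[0,0,0],"fingers":255}]}}

```text
time_s: 7.1
position: [0.5081, -0.2434, 0.053]
tool_rot: [[-1.0, -0.022, 0.001], [-0.022, 1.0, 0.0], [-0.001, 0.0, -1.0]]
ft_force: [0.7, -0.3, -3.1]
grip_width: 0.027
```

About 3.5 N in five readings, so it is heavy and goes in the red lane. Next I'll refine that lane's pose by overlaying a model.

```bash
cat > ov.py <<'E'
from h import *
import sys
def ov(img,n,c,yaw,box,f,out,face=None):
    x0,y0,x1,y1=box
    im=cv2.resize(img[y0:y1,x0:x1],None,fx=f,fy=f,interpolation=cv2.INTER_CUBIC)
    a=np.radians(yaw);R=np.array([[np.cos(a),-np.sin(a)],[np.sin(a),np.cos(a)]])
    def W(p): return [*(R@np.array(p[:2])+c),p[2]]
    L=[[(-.12,s*.027,.025),(.12,s*.027,.025)] for s in(-1,1)]+[[(-.12,s*.017,.025),(.12,s*.017,.025)] for s in(-1,1)]
    L+=[[(e,-.027,.025),(e,.027,.025)] for e in(-.12,.12)]
    L+=[[(-.12,-.027,0),(-.12,.027,0)],[(-.12,-.027,0),(.12,-.027,0)]]
    if face is not None:
        th=np.linspace(0,2*np.pi,13); q=[(face,.009*np.cos(t),.04+.009*np.sin(t)) for t in th]; L+=list(zip(q[:-1],q[1:]))
    for p,q in L:
        ab=(pix(n,[W(p),W(q)])-[x0,y0]+.5)*f-.5
        cv2.line(im,*[tuple(int(round(v*8)) for v in r) for r in ab],(0,255,0),1,cv2.LINE_AA,3)
    cv2.imwrite(out,im)
E
python3 - <<'E'
from ov import *
c=np.array([.587,-.0075])
ov(cv2.imread("pics/top0.png"),"top",c,4.15,(255,95,305,210),5,"pics/o1.png",.01)
ov(cv2.imread("pics/side0.png"),"side",c,4.15,(272,180,362,236),7,"pics/o2.png",.01)
a=cv2.imread("pics/o1.png");b=cv2.imread("pics/o2.png");h=max(a.shape[0],b.shape[0])
p=lambda m:cv2.copyMakeBorder(m,0,h-m.shape[0],0,0,0)
cv2.imwrite("pics/o12.png",cv2.resize(np.hstack([p(a),p(b)]),None,fx=.9,fy=.9))
E
```

```text
(no output)
```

View pics/o12.png

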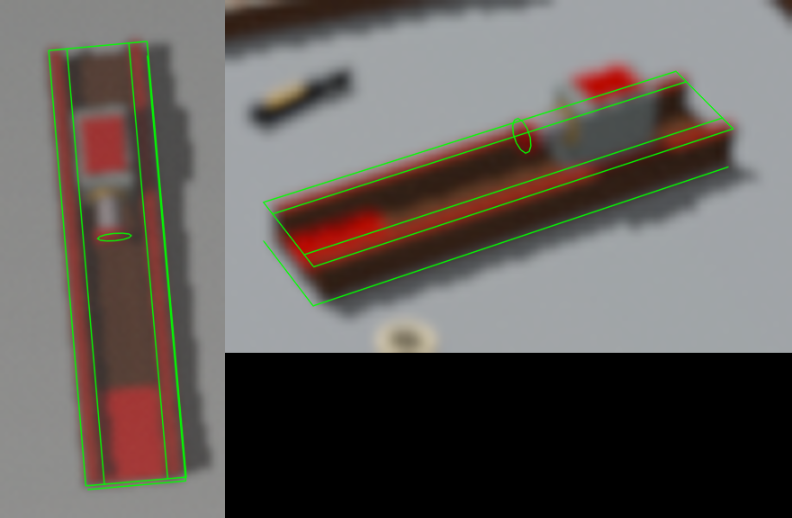

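Emit:
{"method": "servo_tool", "body": {"commands": [{"travel":[0,0,0.7],"delta_rot":[0,0,0],"fingers":255},{"travel":[0,0,0.7],"delta_rot":[0,0,0.1],"fingers":255},{"travel":[0,0.5,0],"delta_rot":[0,0,0.1],"fingers":255},{"travel":[0,0.7,0],"delta_rot":[0,0,0.1],"fingers":255},{"travel":[0,0.8,0],"delta_rot":[0,0,0.1],"fingers":255},{"travel":[0,0.8,0],"delta_rot":[0,0,0.1],"fingers":255},{"travel":[0,0.8,0],"delta_rot":[0,0,0],"fingers":255},{"travel":[0,0.8,0],"delta_rot":[0,0,0],"fingers":255}]}}

```text
time_s: 7.9
position: [0.5053, -0.1042, 0.0919]
tool_rot: [[-0.997, -0.074, -0.003], [-0.074, 0.997, 0.003], [0.003, 0.003, -1.0]]
ft_force: [0.5, -0.1, -4.1]
grip_width: 0.0271
```

Emit:
{"method": "servo_tool", "body": {"commands": [{"travel":[0,0.8,0],"delta_rot":[0,0,0],"fingers":255},{"travel":[0,0.8,0],"delta_rot":[0,0,0],"fingers":255},{"travel":[0,0.4,0],"delta_rot":[0,0,0],"fingers":255},{"travel":[0,0,0],"delta_rot":[0,0,0],"fingers":255},{"travel":[0,0,0],"delta_rot":[0,0,0],"fingers":255}]}}

```text
time_s: 8.4
position: [0.5019, -0.0358, 0.0886]
tool_rot: [[-0.997, -0.08, -0.009], [-0.08, 0.997, 0.006], [0.008, 0.006, -1.0]]
ft_force: [0.3, -0.4, -3.2]
grip_width: 0.0272
```

Emit:
{"method": "servo_tool", "body": {"commands": [{"travel":[0.2,0.7,-0.1],"delta_rot":[-0.06,-0.09,-0.07],"fingers":255},{"travel":[0,0,0],"delta_rot":[0,0,0],"fingers":255},{"travel":[0,0,0],"delta_rot":[0,0,0],"fingers":255}]}}

```text
time_s: 8.7
position: [0.5085, -0.0171, 0.0851]
tool_rot: [[-0.998, -0.069, 0.001], [-0.069, 0.998, -0.002], [-0.001, -0.002, -1.0]]
ft_force: [0.7, -0.4, -3.7]
grip_width: 0.0272
```

Emit:
{"method": "servo_tool", "body": {"commands": [{"travel":[0,0.08,-0.4],"delta_rot":[0,0,0.03],"fingers":255},{"travel":[0,-0.03,-0.4],"delta_rot":[0,0,0],"fingers":255},{"travel":[0,0,0],"delta_rot":[0,0,0],"fingers":255},{"travel":[0,0,0],"delta_rot":[0,0,0],"fingers":255}]}}

```text
time_s: 9.1
position: [0.5091, -0.0195, 0.061]
tool_rot: [[-0.998, -0.069, 0.003], [-0.069, 0.998, -0.003], [-0.003, -0.003, -1.0]]
ft_force: [-0.5, -0.0, -3.3]
grip_width: 0.0269
```

```bash
python3 - <<'E'
from ov import *
o=observe();P=o["position"];print(P,o["tool_rot"][:,2],np.degrees(np.arctan2(o["tool_rot"][1,1],o["tool_rot"][0,1])))
c=np.array([.5875,-.0085])
for n,box,f in(("side",(260,170,380,260),6),("top",(240,90,340,215),4.8)):
    im=get_image(n)[:,:,::-1]; cv2.imwrite(f"pics/{n}3.png",im)
    ov(im,n,c,4.15,box,f,f"pics/{n}3o.png",.012)
print(pix("side",[P-[0,0,.032]]),pix("top",[P-[0,0,.032]]))
E
```

```text
[ 0.50913518 -0.01952864  0.0610392 ] [ 0.00282782 -0.00256493 -0.99999271] 93.95550105064115
[[294.53972597 212.96935597]] [[285.84522504 184.02100226]]
```

View pics/side3o.png

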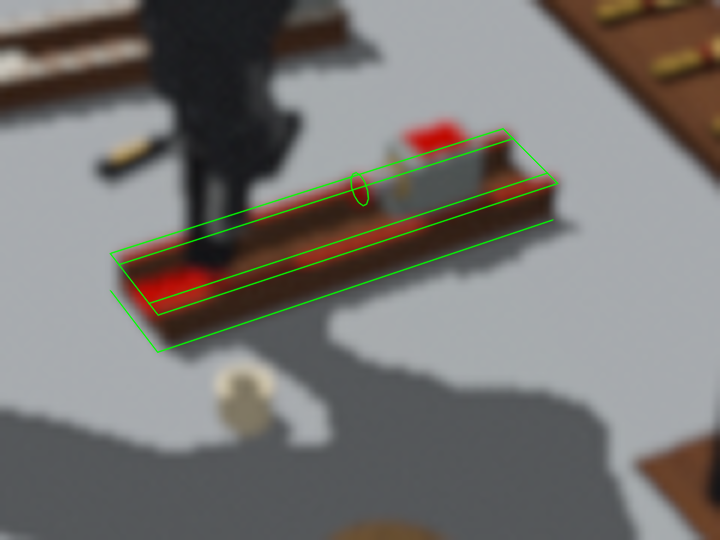

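View pics/top3o.png

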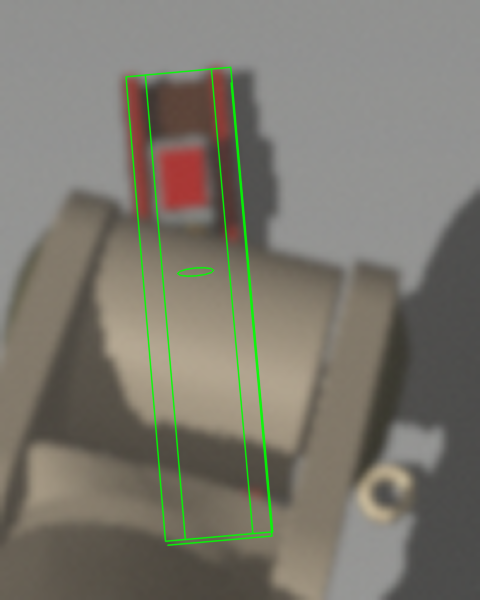

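```bash
cat > cyl.py <<'E'
from ov import *
def cyl(src,out,c,yaw,P,box=(275,185,325,240),f=11,face=.012):
    im=cv2.imread(src); ov(im,"side",np.array(c),yaw,box,f,out,face); g=cv2.imread(out)
    th=np.linspace(0,2*np.pi,37)
    for z in(0,):
        q=(pix("side",[[P[0]+.014*np.cos(t),P[1]+.014*np.sin(t),P[2]-.032] for t in th])-[box[0],box[1]]+.5)*f-.5
        cv2.polylines(g,[np.round(q).astype(np.int32)],True,(255,255,0),1,cv2.LINE_AA)
    g2=cv2.convertScaleAbs(g,alpha=1.6,beta=15); cv2.imwrite(out,g2)
E
python3 -c "
from cyl import *
cyl('pics/side3.png','pics/s3c.png',(.5875,-.0085),4.15,[.5091,-.0195,.061])"
```

```text
(no output)
```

View pics/s3c.png

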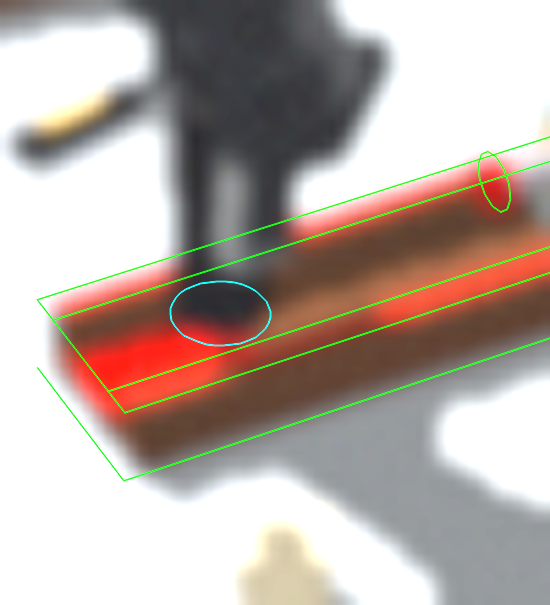

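Emit:
{"method": "servo_tool", "body": {"commands": [{"travel":[-0.03,0.18,0],"delta_rot":[0.03,0.03,0.03],"fingers":255},{"travel":[0,0,0],"delta_rot":[0,0,0],"fingers":255},{"travel":[0,0,0],"delta_rot":[0,0,0],"fingers":255}]}}

```text
time_s: 9.5
position: [0.5087, -0.0137, 0.0623]
tool_rot: [[-0.997, -0.072, 0.002], [-0.072, 0.997, 0.0], [-0.002, 0.0, -1.0]]
ft_force: [-0.8, 0.9, -3.0]
grip_width: 0.0267
```

Emit:
{"method": "servo_tool", "body": {"commands": [{"travel":[0,0,-0.2],"delta_rot":[0,0,0],"fingers":255},{"travel":[0,0,0],"delta_rot":[0,0,0],"fingers":255}]}}

```text
time_s: 9.7
position: [0.5087, -0.0136, 0.0561]
tool_rot: [[-0.997, -0.073, 0.002], [-0.073, 0.997, 0.0], [-0.002, -0.0, -1.0]]
ft_force: [-0.2, -0.2, -3.0]
grip_width: 0.0266
```

Emit:
{"method": "servo_tool", "body": {"commands": [{"travel":[0,0,-0.15],"delta_rot":[0,0,0],"fingers":255},{"travel":[0,0,0],"delta_rot":[0,0,0],"fingers":255}]}}

```text
time_s: 9.9
position: [0.5086, -0.0136, 0.051]
tool_rot: [[-0.997, -0.073, 0.002], [-0.073, 0.997, 0.0], [-0.002, 0.0, -1.0]]
ft_force: [-0.2, 0.8, -3.6]
grip_width: 0.0268
```

Emit:
{"method": "servo_tool", "body": {"commands": [{"travel":[0,0,-0.15],"delta_rot":[0,0,0],"fingers":255},{"travel":[0,0,0],"delta_rot":[0,0,0],"fingers":255}]}}

```text
time_s: 10.1
position: [0.5086, -0.0136, 0.0459]
tool_rot: [[-0.997, -0.073, 0.002], [-0.073, 0.997, 0.0], [-0.002, 0.0, -1.0]]
ft_force: [0.4, 0.5, -3.9]
grip_width: 0.0272
```

Emit:
{"method": "servo_tool", "body": {"commands": [{"travel":[0,0,-0.07],"delta_rot":[0,0,0],"fingers":255},{"travel":[0,0,0],"delta_rot":[0,0,0],"fingers":255}]}}

```text
time_s: 10.3
position: [0.5086, -0.0136, 0.0436]
tool_rot: [[-0.997, -0.073, 0.001], [-0.073, 0.997, 0.0], [-0.001, 0.0, -1.0]]
ft_force: [0.2, 0.3, -2.9]
grip_width: 0.0269
```

Emit:
{"method": "servo_tool", "body": {"commands": [{"travel":[0,0,-0.04],"delta_rot":[0,0,0],"fingers":255},{"travel":[0,0,0],"delta_rot":[0,0,0],"fingers":255}]}}

```text
time_s: 10.5
position: [0.5087, -0.0137, 0.0424]
tool_rot: [[-0.997, -0.073, 0.002], [-0.073, 0.997, 0.0], [-0.002, 0.0, -1.0]]
ft_force: [0.0, -0.3, -2.7]
grip_width: 0.027
```

Emit:
{"method": "servo_tool", "body": {"commands": [{"travel":[0,0,-0.03],"delta_rot":[0,0,0],"fingers":255},{"travel":[0,0,0],"delta_rot":[0,0,0],"fingers":255}]}}

```text
time_s: 10.7
position: [0.509, -0.0137, 0.0424]
tool_rot: [[-0.997, -0.073, 0.003], [-0.073, 0.997, -0.0], [-0.003, -0.0, -1.0]]
ft_force: [-0.1, 0.3, -3.6]
grip_width: 0.0272
```

Emit:
{"method": "servo_tool", "body": {"commands": [{"travel":[0,0,-0.05],"delta_rot":[0,0,0],"fingers":255},{"travel":[0,0,0],"delta_rot":[0,0,0],"fingers":255}]}}

```text
time_s: 10.9
position: [0.5096, -0.0137, 0.0424]
tool_rot: [[-0.997, -0.073, 0.005], [-0.073, 0.997, -0.001], [-0.005, -0.001, -1.0]]
ft_force: [-0.0, 0.6, -4.3]
grip_width: 0.027
```

Emit:
{"method": "servo_tool", "body": {"commands": [{"travel":[-0.03,0,-0.06],"delta_rot":[0.01,0.05,0],"fingers":255}]}}

```text
time_s: 11.0
position: [0.5097, -0.0138, 0.042]
tool_rot: [[-0.997, -0.073, 0.003], [-0.073, 0.997, 0.0], [-0.003, -0.0, -1.0]]
ft_force: [-3.2, 3.1, 26.2]
grip_width: 0.0273
```

Emit:
{"method": "servo_tool", "body": {"commands": [{"travel":[0,0,0],"delta_rot":[0,0,0],"fingers":255}]}}

```text
time_s: 11.1
position: [0.51, -0.0137, 0.0424]
tool_rot: [[-0.997, -0.073, 0.004], [-0.073, 0.997, -0.0], [-0.004, -0.0, -1.0]]
ft_force: [-1.3, 0.4, -3.3]
grip_width: 0.0271
```

```bash
python3 - <<'E'
from cyl import *
im=get_image("side")[:,:,::-1]; cv2.imwrite("pics/side4.png",im)
o=observe();print(o["position"],o["ft_force"],o["wrist_torque"],o["joint_efforts"])
cyl('pics/side4.png','pics/s4c.png',(.5875,-.008),4.15,o["position"])
E
```

```text
[ 0.50996841 -0.01376393  0.04222403] [ 0.27660383  0.24503319 -2.38470065] [ 0.000322   -0.03049882  0.015938  ] [-1.05912751e-02 -4.65923417e+01 -1.56987923e+01  3.89594483e-03
  6.51232596e-02  1.76178723e-04]
```

View pics/s4c.png

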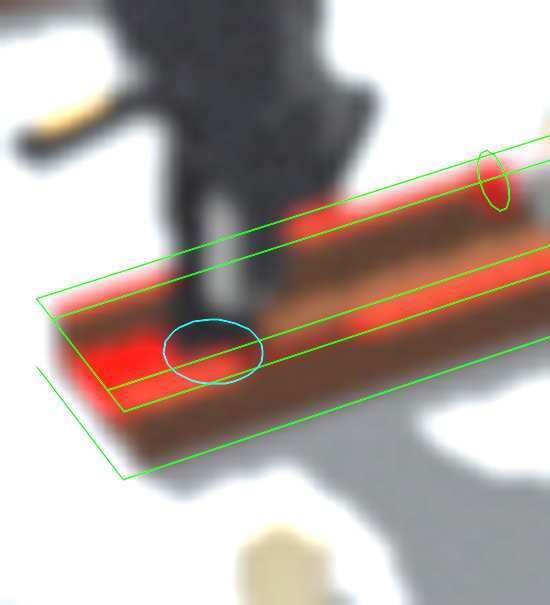

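Emit:
{"method": "servo_tool", "body": {"commands": [{"travel":[0,0,0.03],"delta_rot":[0,0.04,0],"fingers":255},{"travel":[0.2,0.015,0],"delta_rot":[0,0,0],"fingers":255},{"travel":[0.2,0.015,0],"delta_rot":[0,0,0],"fingers":255},{"travel":[0.2,0.015,0],"delta_rot":[0,0,0],"fingers":255}]}}

```text
time_s: 11.55
position: [0.5281, -0.0123, 0.0422]
tool_rot: [[-0.997, -0.073, -0.004], [-0.073, 0.997, 0.0], [0.004, 0.001, -1.0]]
ft_force: [-3.1, 0.1, 2.9]
grip_width: 0.0271
```

Emit:
{"method": "servo_tool", "body": {"commands": [{"travel":[0.2,0.015,0.03],"delta_rot":[0,-0.04,0],"fingers":255},{"travel":[0.2,0.015,0.01],"delta_rot":[0,0,0],"fingers":255},{"travel":[0.2,0.015,0.01],"delta_rot":[0,0,0],"fingers":255}]}}

```text
time_s: 11.85
position: [0.5482, -0.0108, 0.0433]
tool_rot: [[-0.997, -0.073, 0.001], [-0.073, 0.997, 0.001], [-0.001, 0.0, -1.0]]
ft_force: [-0.4, 0.3, -2.7]
grip_width: 0.0273
```

Emit:
{"method": "servo_tool", "body": {"commands": [{"travel":[0.2,0.015,0.01],"delta_rot":[0,-0.04,0],"fingers":255},{"travel":[0.2,0.015,0.01],"delta_rot":[0,0,0],"fingers":255}]}}

```text
time_s: 12.05
position: [0.5613, -0.0098, 0.0438]
tool_rot: [[-0.997, -0.073, 0.005], [-0.073, 0.997, 0.001], [-0.005, 0.0, -1.0]]
ft_force: [-0.6, 0.5, -3.2]
grip_width: 0.027
```

Emit:
{"method": "servo_tool", "body": {"commands": [{"travel":[0.1,0.007,-0.03],"delta_rot":[0,0.03,0],"fingers":255},{"travel":[0.1,0.007,0],"delta_rot":[0,0,0],"fingers":255}]}}

```text
time_s: 12.25
position: [0.5683, -0.0093, 0.0427]
tool_rot: [[-0.997, -0.073, 0.002], [-0.073, 0.997, 0.001], [-0.002, 0.0, -1.0]]
ft_force: [0.1, 0.4, -3.9]
grip_width: 0.0275
```

Emit:
{"method": "servo_tool", "body": {"commands": [{"travel":[0.1,0.007,0],"delta_rot":[0,0,0],"fingers":255}]}}

```text
time_s: 12.35
position: [0.5715, -0.009, 0.0426]
tool_rot: [[-0.997, -0.073, 0.002], [-0.073, 0.997, 0.001], [-0.002, 0.0, -1.0]]
ft_force: [-0.4, 0.3, -3.5]
grip_width: 0.0273
```

Emit:
{"method": "servo_tool", "body": {"commands": [{"travel":[0.1,0.007,0],"delta_rot":[0,0,0],"fingers":255}]}}

```text
time_s: 12.45
position: [0.5746, -0.0088, 0.0425]
tool_rot: [[-0.997, -0.073, 0.002], [-0.073, 0.997, 0.001], [-0.002, 0.001, -1.0]]
ft_force: [0.6, 0.3, -3.6]
grip_width: 0.0274
```

Emit:
{"method": "servo_tool", "body": {"commands": [{"travel":[0.08,0.006,0.01],"delta_rot":[0,0,0],"fingers":255}]}}

```text
time_s: 12.55
position: [0.5772, -0.0086, 0.0428]
tool_rot: [[-0.997, -0.073, 0.002], [-0.073, 0.997, 0.001], [-0.002, 0.001, -1.0]]
ft_force: [-0.0, 1.1, -3.3]
grip_width: 0.0269
```

Emit:
{"method": "servo_tool", "body": {"commands": [{"travel":[0.07,0.005,0.005],"delta_rot":[0,0,0],"fingers":255}]}}

```text
time_s: 12.65
position: [0.5795, -0.0084, 0.043]
tool_rot: [[-0.997, -0.073, 0.002], [-0.073, 0.997, 0.001], [-0.002, 0.001, -1.0]]
ft_force: [-0.1, -0.1, -3.4]
grip_width: 0.0271
```

Emit:
{"method": "servo_tool", "body": {"commands": [{"travel":[0.07,0.005,0.005],"delta_rot":[0,0,0],"fingers":255}]}}

```text
time_s: 12.75
position: [0.5817, -0.0083, 0.0432]
tool_rot: [[-0.997, -0.073, 0.001], [-0.073, 0.997, 0.001], [-0.001, 0.001, -1.0]]
ft_force: [0.2, -0.2, -3.1]
grip_width: 0.0269
```

Emit:
{"method": "servo_tool", "body": {"commands": [{"travel":[0.07,0.005,0.005],"delta_rot":[0,0,0],"fingers":255}]}}

```text
time_s: 12.85
position: [0.5836, -0.0081, 0.0433]
tool_rot: [[-0.997, -0.073, 0.001], [-0.073, 0.997, 0.001], [-0.001, 0.001, -1.0]]
ft_force: [-3.9, -0.5, -2.5]
grip_width: 0.0271
```

Emit:
{"method": "servo_tool", "body": {"commands": [{"travel":[0.07,0.005,0],"delta_rot":[0,0,0],"fingers":255}]}}

```text
time_s: 12.95
position: [0.585, -0.0079, 0.0432]
tool_rot: [[-0.997, -0.073, -0.002], [-0.073, 0.997, 0.001], [0.002, 0.001, -1.0]]
ft_force: [-3.7, -0.5, -0.9]
grip_width: 0.0271
```

Emit:
{"method": "servo_tool", "body": {"commands": [{"travel":[0.07,0.005,-0.005],"delta_rot":[0,0,0],"fingers":255}]}}

```text
time_s: 13.05
position: [0.5866, -0.0078, 0.043]
tool_rot: [[-0.997, -0.073, -0.003], [-0.073, 0.997, 0.001], [0.003, 0.001, -1.0]]
ft_force: [-4.2, -1.5, -1.6]
grip_width: 0.027
```

Emit:
{"method": "servo_tool", "body": {"commands": [{"travel":[0.07,0.005,-0.005],"delta_rot":[0,0,0],"fingers":255}]}}

```text
time_s: 13.15
position: [0.5884, -0.0076, 0.0427]
tool_rot: [[-0.997, -0.073, -0.005], [-0.073, 0.997, 0.001], [0.004, 0.001, -1.0]]
ft_force: [-5.2, -0.7, -1.3]
grip_width: 0.0271
```

Emit:
{"method": "servo_tool", "body": {"commands": [{"travel":[0.07,0.005,-0.005],"delta_rot":[0,0,0],"fingers":255}]}}

```text
time_s: 13.25
position: [0.5904, -0.0074, 0.0425]
tool_rot: [[-0.997, -0.073, -0.005], [-0.073, 0.997, 0.001], [0.005, 0.001, -1.0]]
ft_force: [-4.2, -0.9, -1.3]
grip_width: 0.0271
```

Emit:
{"method": "servo_tool", "body": {"commands": [{"travel":[0.07,0.005,0],"delta_rot":[0,-0.03,0],"fingers":255}]}}

```text
time_s: 13.35
position: [0.5925, -0.0072, 0.0424]
tool_rot: [[-0.997, -0.073, -0.002], [-0.073, 0.997, 0.001], [0.002, 0.001, -1.0]]
ft_force: [-4.4, -0.7, -1.8]
grip_width: 0.027
```

Emit:
{"method": "servo_tool", "body": {"commands": [{"travel":[0.06,0.004,0],"delta_rot":[0,-0.03,0],"fingers":255}]}}

```text
time_s: 13.45
position: [0.5944, -0.0071, 0.0424]
tool_rot: [[-0.997, -0.073, 0.001], [-0.073, 0.997, 0.001], [-0.001, 0.001, -1.0]]
ft_force: [-4.3, -0.8, -0.9]
grip_width: 0.0271
```

Emit:
{"method": "servo_tool", "body": {"commands": [{"travel":[0,0,0],"delta_rot":[0,0,0],"fingers":255}]}}

```text
time_s: 13.55
position: [0.5947, -0.0071, 0.0424]
tool_rot: [[-0.997, -0.073, 0.001], [-0.073, 0.997, 0.001], [-0.001, 0.001, -1.0]]
ft_force: [-3.5, -1.5, -2.8]
grip_width: 0.0273
```

```bash
python3 - <<'E'
from h import *
im=get_image("side")[:,:,::-1]; cv2.imwrite("pics/side5.png",im)
o=observe();print(o["position"],o["ft_force"],o["tool_rot"][:,2])
g=cv2.resize(im[180:240,270:360],None,fx=8,fy=8,interpolation=cv2.INTER_CUBIC);cv2.imwrite("pics/s5.png",cv2.convertScaleAbs(g,alpha=1.6,beta=10))
E
```

```text
[ 0.59465527 -0.00708427  0.04236245] [-2.78319882 -0.34761091 -2.62472075] [ 1.24298146e-03  9.45391187e-04 -9.99998781e-01]
```

View pics/s5.png

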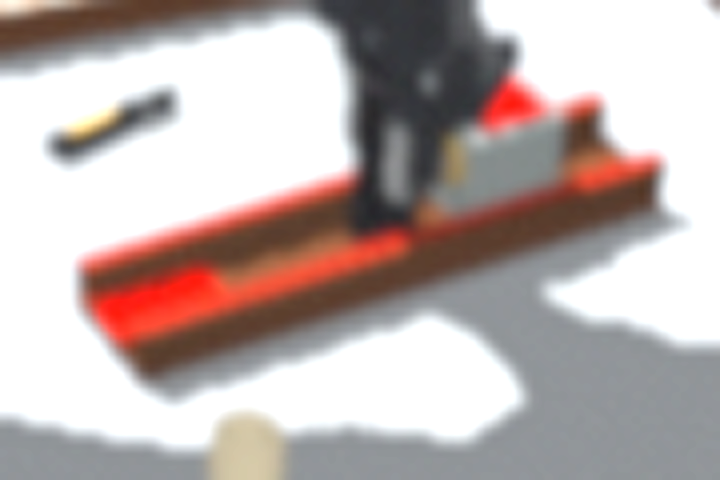

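Emit:
{"method": "servo_tool", "body": {"commands": [{"travel":[0,0,-0.02],"delta_rot":[0,0,0],"fingers":255},{"travel":[0,0,0],"delta_rot":[0,0,0],"fingers":255}]}}

```text
time_s: 13.8
position: [0.5947, -0.0071, 0.0423]
tool_rot: [[-0.997, -0.073, 0.002], [-0.073, 0.997, 0.001], [-0.002, 0.001, -1.0]]
ft_force: [-3.6, -0.8, -3.3]
grip_width: 0.0271
```

Emit:
{"method": "servo_tool", "body": {"commands": [{"travel":[0,0,0],"delta_rot":[0,0,0],"fingers":150},{"travel":[0,0,0],"delta_rot":[0,0,0],"fingers":120},{"travel":[0,0,0],"delta_rot":[0,0,0],"fingers":80},{"travel":[0,0,0],"delta_rot":[0,0,0],"fingers":40},{"travel":[0,0,0],"delta_rot":[0,0,0],"fingers":0},{"travel":[0,0,0],"delta_rot":[0,0,0],"fingers":0},{"travel":[0,0,0],"delta_rot":[0,0,0],"fingers":0}]}}

```text
time_s: 14.5
position: [0.5983, -0.0074, 0.0441]
tool_rot: [[-0.997, -0.073, 0.012], [-0.073, 0.997, -0.0], [-0.012, -0.001, -1.0]]
ft_force: [1.2, -0.0, -0.6]
grip_width: 0.0854
```

Emit:
{"method": "servo_tool", "body": {"commands": [{"travel":[-0.05,0,0.5],"delta_rot":[0,0.1,0],"fingers":0},{"travel":[0,0,0.8],"delta_rot":[0,0,0],"fingers":0},{"travel":[0,0,0.8],"delta_rot":[0,0,0],"fingers":0},{"travel":[0,0,0.8],"delta_rot":[0,0,0],"fingers":0},{"travel":[0,0,0.8],"delta_rot":[0,0,0],"fingers":0},{"travel":[-0.5,0,0.8],"delta_rot":[0,0,0],"fingers":0},{"travel":[-1,0,0.5],"delta_rot":[0,0,0],"fingers":0},{"travel":[-1,0,0],"delta_rot":[0,0,0],"fingers":0}]}}

```text
time_s: 15.3
position: [0.5208, -0.0075, 0.1981]
tool_rot: [[-0.997, -0.073, -0.0], [-0.073, 0.997, 0.0], [0.0, 0.0, -1.0]]
ft_force: [-0.3, -0.7, -0.1]
grip_width: 0.0858
```

Emit:
{"method": "servo_tool", "body": {"commands": [{"travel":[-1,1,0],"delta_rot":[0,0,0],"fingers":0},{"travel":[-1,1,0],"delta_rot":[0,0,0],"fingers":0},{"travel":[-1,1,0],"delta_rot":[0,0,0],"fingers":0},{"travel":[-0.5,1,0],"delta_rot":[0,0,0],"fingers":0},{"travel":[0,1,0],"delta_rot":[0,0,0],"fingers":0},{"travel":[0,1,0],"delta_rot":[0,0,0],"fingers":0},{"travel":[0,1,0],"delta_rot":[0,0,0],"fingers":0},{"travel":[0,0,0],"delta_rot":[0,0,0],"fingers":0}]}}

```text
time_s: 16.1
position: [0.4068, 0.2087, 0.2001]
tool_rot: [[-0.998, -0.069, 0.004], [-0.069, 0.998, 0.0], [-0.004, 0.0, -1.0]]
ft_force: [-0.4, -0.8, -0.3]
grip_width: 0.0855
```

```bash
python3 - <<'E'
from h import *
for n,b,f in(("side",(270,170,360,240),8),("top",(240,90,400,215),4.8)):
    im=get_image(n)[:,:,::-1]; cv2.imwrite(f"pics/{n}6.png",im)
    x0,y0,x1,y1=b
    g=cv2.resize(im[y0:y1,x0:x1],None,fx=f,fy=f,interpolation=cv2.INTER_CUBIC);cv2.imwrite(f"pics/{n}6c.png",cv2.convertScaleAbs(g,alpha=1.5,beta=10))
print(observe()["position"])
E
```

```text
[0.40702729 0.20657763 0.19995211]
```

View pics/side6c.png

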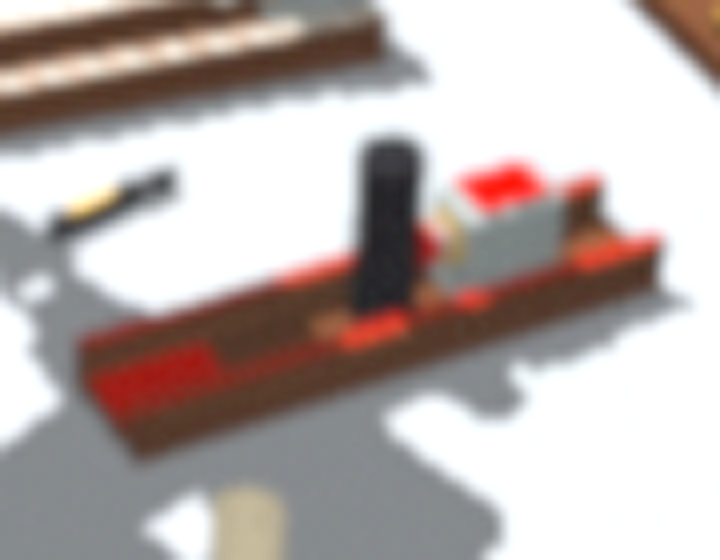

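View pics/top6c.png

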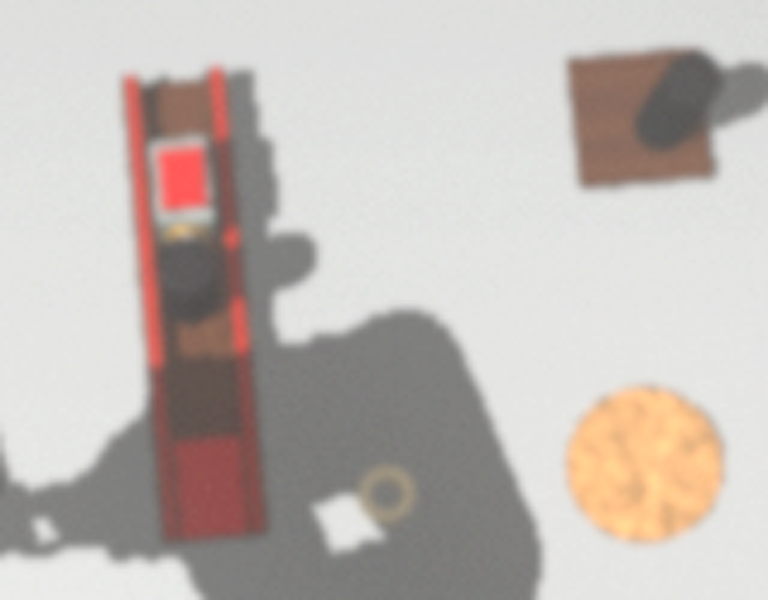

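```bash
python3 - <<'E'
from h import *
s=lambda u,v,z:ray("side",(270+(u+.5)/8-.5,170+(v+.5)/8-.5),z).round(4)
print(s(391,152,.09), s(385,308,.01))
# predicted pixels for centre x .5947 / .5983
for x in(.5947,.598):
    q=pix("side",[[x,-.0072,.09],[x,-.0072,.01]]); print(x,((q-[270,170]+.5)*8-.5).round(1).tolist())
    q=pix("top",[[x,-.0072,.09],[x,-.0072,.01],[x-.014,-.0072,.01]]); print(((q-[240,90]+.5)*4.8-.5).round(1).tolist())
im=cv2.imread("pics/side6.png")[175:222,305:350]; a=cv2.imread("pics/side0.png")[175:222,305:350]
g=cv2.convertScaleAbs(np.hstack([cv2.resize(i,None,fx=8.5,fy=8.5,interpolation=cv2.INTER_CUBIC) for i in(a,im)]),alpha=1.5);cv2.imwrite("pics/cmp.png",g)
E
```

```text
[ 0.5933 -0.0068  0.09  ] [ 0.5967 -0.0045  0.01  ]
0.5947 [[394.6, 151.7], [383.5, 313.1]]
[[191.9, 258.5], [196.0, 293.3], [196.3, 320.1]]
0.598 [[402.3, 149.8], [390.9, 311.1]]
[[191.8, 251.7], [195.9, 286.9], [196.2, 313.8]]
```

View pics/cmp.png

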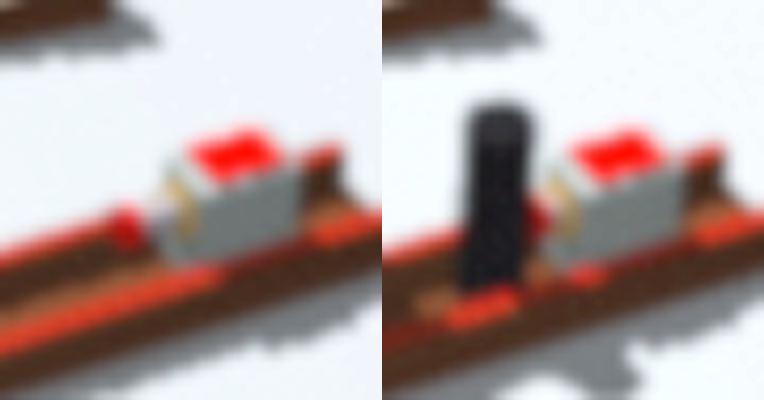

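```bash
python3 -c "
from rig import *
print(close_job())"
```

```text
the job is handed in; nothing more can be done
None
```

The blank on the cork pad is the heavy one. It now stands upright in the red-marked lane, with that lane's plunger pushed in about 11 mm.

- **Weighing:** I lifted it about 15 mm and held it still for just over a second. The wrist read 3.1–4.0 N down, against roughly 0.6 N expected for a hollow blank.
- **Placing and push:** I let it down at the near end of the red lane and slid it along. It met the plunger at TCP x ≈ 0.583, with a steady drag of about 4 N. I stopped at x ≈ 0.595, then released, retreated and handed in at about 16 s.
- **Last checks:** After the retreat, both cameras show the blank upright against the pushed-in red plunger and the gripper well clear. The blank's position in the pictures matches x ≈ 0.595. The other blank and the ferrule look unmoved. I gave the white lane and the other bystanders no close look afterwards, but the arm never worked near them.
- **Disagreements:**
  - The side camera put parts of the red lane up to about 1.5 pixels (3–4 mm) from where the top camera did. I went mostly by the top camera, and the blank went in without touching the walls.
  - The arm drifted about 3.6 mm forward while the jaws opened. The final pictures show the blank did not follow.
  - Letting the blank down on the lane floor gave a brief 26 N at the wrist.
  - The blank was not pressed to the floor all the way. For part of the slide its foot was up to about 1.5 mm above it.

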